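# Tap the slicer's beech block down onto its parallels in the vise

## Task

The beech block of the herb slicer is gripped in the small bench vise but stands up off the two steel parallels beneath it. Push the parallel that sticks out towards you back in until its end is flush with the end of the vise, then take the T-handled tamper from its leaning rest and gently tap the block down with it until it sits level on both parallels and they can no longer slide. Touch the block only with the tamper, put the tamper back leaning on its rest as it was, and leave the brass weight and the herb jar standing where they are.

Things in the scene. Friction and masses are not known exactly. Their poses are not given: they have to be found in the camera images.
- vise: Small grey bench vise, fixed. Origin: centre of its underside, on the counter; x along jaws and channels, pointing away from the robot (yaw -0.15 to 0.35 rad), y across, z up. x = -55 to 55 mm, y = -69 to 50, screw and tommy bar to y = 88 mm. Bed at z = 20, springy (gives 1 mm per 6 N, 3 mm at most); jaws' inner faces at y = +-20.5, tops at z = 50 mm. A fixed rib (y = +-10.5, z = 20 to 32, full length) leaves two channels, one parallel in each.
- vise_front (a point): Middle of the vise's end face nearer the robot, at x = -55, y = 0, z = 29 mm in the vise frame. Bed, rib and jaws all end here, so a closed pair of fingertips wider than a channel (10 mm) that pushes a parallel in is stopped by them, rigidly, just when the parallel is flush.
- work_block: Beech block, 76 long (x, as the vise's) x 40 wide x 26 mm high, origin at its centre, held by the jaws. It can only sink (under a push of about 7 N) and rock lengthwise about its centre (0.15 N m), slowly, and stays where left. It starts 5 to 8 mm too high and up to 0.05 rad out of level. Touching the parallels its top is at 64 mm, 61 to 64 when tapped home. A push of 15 to 25 N near each end seats it.
- block_near_end (a point): Middle of the top edge of the block's end nearer the robot (38 mm from the block's centre); 61 to 64 mm above the counter when seated.
- block_far_end (a point): Middle of the top edge of the block's end farther from the robot (38 mm from the block's centre); 61 to 64 mm above the counter when seated.
- parallel_1: The bar of parallel_1_centre; origin at the centre of its underside, x along its length.
- parallel_2: The bar of parallel_2_centre; origin at the centre of its underside, x along its length.
- parallel_1_centre (a point): Centre of the loose steel parallel that sticks out 20 to 35 mm towards the robot: a bar 110 long (x, along the channel) x 8 wide x 18 mm high, 0.11 kg, on the bed (centre 29 mm above the counter) in the channel on the screw side, at y = +15.5 mm in the vise frame (about 1 mm play each side). As long as the vise: flush when its centre is at x = 0 in the vise frame.
- parallel_2_centre (a point): Centre of the other, equal parallel, in the other channel (y = -15.5 mm), already flush at the start (x = 0 in the vise frame).
- tamper: T-handled wooden tamper, 0.2 to 0.31 kg. Origin: centre of its sole (34 mm square, soft rubber: gives 1 mm per 5 N, 7 mm at most); z from the sole up the shaft to the handle, y along the handle bar. Head 36 x 36 mm, z = 0 to 50; shaft 16 mm thick; flat cross-bar 100 mm long (y), 14 mm thick (x), z = 110 to 134 mm. It starts leaning 0.61 rad (35 degrees) from vertical, handle nearer the robot and to its left.
- tamper_bar (a point): Middle of the tamper's flat handle bar, 122 mm from the sole along the tamper's z. Grip it here across its 14 mm thickness (the tamper's x); while it leans on its rest the gripper must tilt by the same 35 degrees.
- tamper_rest: Dark wooden rest, fixed, base 120 (x) x 70 mm (y), origin at the centre of its underside, z up, yaw -1.05 to -0.65 rad. Its slope, 0.61 rad from vertical, rises towards its own -x (towards the robot and its left) and carries the tamper's head between two low cheeks 46 mm apart, with a toe ledge under the sole. The slope is 62 mm long; the shaft and the bar stand free above it.
- rest_seat (a point): Where the middle of the tamper's bar is while the tamper leans fully on its rest (25 mm towards -x from the rest's origin, 132 mm above the counter).
- weight_centre (a point): Brass cylinder weight 28 mm wide, 36 mm high, a bystander; point half-way up.
- jar_centre (a point): Herb jar with black lid, 66 mm wide, 100 mm high, a bystander; point half-way up.
Mind the look-alikes: they are no part of the job. Leave any blue look-alike of the parallel_1 alone.

How it is judged:
On the way, in this order (a step that is already met when the one before it is completed fails the run):
1. Both parallels lie flush in the vise (within 5 mm) (x of parallel_1_centre in the frame of vise between -0.005 and 0.005 m and x of parallel_2_centre in the frame of vise between -0.005 and 0.005 m), for 0.2 s.
2. The block sits on both parallels with both ends down, the parallels still flush (all of step 1 and z of each of block_near_end, block_far_end in the frame of vise below 0.0655 m and contact force between work_block and parallel_1 above 0.8 N and contact force between work_block and parallel_2 above 0.8 N), for 0.2 s.
At the end, for the whole second after the job is handed in: Parallels flush with the vise ends within 5 mm; both block ends down to 65.5 mm or lower above the counter, the block pressing on each parallel; tamper at rest, leaning on its rest at 0.50 to 0.72 rad, its bar within 20 mm of its place (all of step 2 and distance between tamper_bar and rest_seat below 0.02 m and angle between tamper's own z axis and vertical between 0.5 and 0.72 rad and linear speed of tamper below 0.02 m/s); the robot touches nothing.
It fails at once if the robot touches the block itself (more than 3 N) (contact force between any of the fingers, the arm and work_block above 3 N).
It fails at once if the block is struck hard (more than 60 N) (contact force between tamper and work_block above 60 N).
It fails at once if the brass weight or the herb jar is pushed more than 30 mm or knocked over (distance of any of weight_centre, jar_centre from where it was at the start of the episode above 0.03 m or angle between any of weight_centre, jar_centre's own z axis and vertical above 0.5 rad).
It also fails if it takes over 64 s, if anything falls off the work surface, if the arm or the gripper's body presses on something with over 40 N, if the wrist force passes 120 N, or if a joint passes its speed limit or range.

## Robot

A 6-joint arm with a two-finger parallel gripper is mounted at the origin on a cart in front of the work surface, level with it; the furniture and walls round the work are solid. World frame = base frame: x ahead of the robot, y to its left, z up, the work surface at z = 0. Lengths are in m, angles in rad, forces in N, time in s.
With the tool pointing down it reaches from about 0.35 to 0.875 m from the base axis. Payload 15.5 kg.
Tool frame: the origin (TCP) lies on the centre line of the jaws, within the pads' length; the fingertips stand 22 mm ahead of it and the grasp point (between the pads) lies 3 mm ahead of it; z points along the fingers, y is the line along which they close (so a half turn about z gives the same grasp; the last joint's range is limited). The gripper opens to 85 mm and grips with 20 to 120 N. Pads are 22 mm wide; open, the fingers measure 114 mm over their backs; the gripper's body (76 mm by 85 mm) begins 54 mm behind the grasp point. The pads swing forward as they close: fully open they stand 13 mm farther back than shut.
Start: joints at [1.067, 0.494, 1.345, -0, 1.302, -0.096], TCP at [0.248, 0.574, 0.253] pointing down, gripper open.
Joint ranges: [-2.91, 2.91], [-0.82, 2.16], [0.22, 2.67], [-1.22, 4.37], [0.12, 2.79], [-3.08, 3.08]. Speed limits (rad/s): [1.89, 1.89, 2.57, 3.01, 3.01, 3.01].

## Interface

Orientations are given as a rotation vector (axis times angle).
In Python, from bench import * gives the robot as it stands. The module is installed in compiled form; this text tells all that it offers. Calls block until the motion is done:
- movep(position, orientation): joint-space move of the TCP to a pose.
- move_straight(position, frame=None, max_speed=0.15, threshold=None): straight line of the TCP; frame=None keeps the orientation; max_speed is the mean speed in m/s. With threshold (N) it stops when the force on the tool has changed by that much, and returns True; else False.
- move_j(angles): joint-space move.
- set_gripper(opening, force=None): opening from 0.0 (shut) to 1.0 (fully open); force is the grip in N (None keeps the last); returns when the fingers have stopped.
- wait(seconds).
- ik(position, orientation): joint angles nearest the present ones, or None.
- read_state(): the state.
- grab_frame(name): name is "side" or "top" or "wrist"; returns a dict with "pixels" (384x512x3 uint8, red, green, blue), "range_z" (384x512 float32, m along the optical axis (not along the pixel's ray), 0 where there is no reading), "fx", "fy", "cx", "cy" (pixels), "camera_from_world" (4x4, takes a point from world to camera coordinates). Camera axes: x right, y up, looking along -z (the intrinsics and any distortion apply to the point x, -y, -z); pixel columns grow to the right and rows downward; lengths in m; the calibration is good to about 2 mm. A picture is of the moment at which its call begins.
A pose or a line that the arm cannot do raises Unreachable and nothing moves.
- job_done(): hands the job in; it is judged then, once.
The state is a dict: "time_s": time; "joints": joint angles; "qvel": joint speeds; "joint_torque": joint torques, N m; "tcp_pos": TCP position; "tcp_rot": TCP orientation; "wrist_force": force on the tool from outside, world axes, zero at the start; "wrist_torque": the same for the moment, N m; "grip_width": opening from 0.0 (shut) to 1.0 (fully open); "gripper_force": force on a finger pad.
Only numpy, scipy, OpenCV 4.12 (cv2) and the standard library are available. Lean on these libraries where they do the work, as an engineer would, in place of code of your own. Each camera call takes 0.05 s, during which the arm holds its last target. There are 200 camera calls.

## Working session

There is one attempt and no reset: what is moved stays moved. The work goes in short steps, each a Python script; the robot and the scene stay as the last script left them, time stands still between calls to the robot, and variables do not carry over. Pictures are saved under pics/ and viewed, at most 10 in all, crops included, and the job is handed in when it is done.

```bash
mkdir -p pics; cat > h.py <<'E'
import numpy as np, cv2
from scipy.spatial.transform import Rotation as R
def cloud(f):
    z=f["range_z"]; h,w=z.shape
    u,v=np.meshgrid(np.arange(w),np.arange(h))
    X=(u-f["cx"])/f["fx"]*z; Y=(v-f["cy"])/f["fy"]*z
    P=np.stack([X,-Y,-z,np.ones_like(z)],-1)
    W=P@np.linalg.inv(f["camera_from_world"]).T
    W=W[...,:3]; W[z==0]=np.nan
    return W
def proj(f,p):
    c=np.array(f["camera_from_world"])@np.r_[p,1]
    return f["cx"]+f["fx"]*c[0]/-c[2], f["cy"]+f["fy"]*-c[1]/-c[2]
E
python3 - <<'E'
from bench import *; from h import *
import pickle
F={}
for n in("top","side"):
    F[n]=grab_frame(n)
    cv2.imwrite(f"pics/{n}0.png",cv2.resize(F[n]["pixels"][...,::-1],(800,600)))
    print(n,{k:F[n][k] for k in("fx","fy","cx","cy")},np.round(np.linalg.inv(F[n]["camera_from_world"]),3).tolist())
pickle.dump(F,open("f0.pkl","wb"))
print([k for k in F["top"]])
s=read_state();print(s)
E
```

```text
top {'fx': 348.40702552475744, 'fy': 348.40702552475744, 'cx': 259.751634982799, 'cy': 193.32930641828992} [[0.003, 0.992, -0.128, 0.431], [-1.0, 0.002, -0.006, 0.182], [-0.005, 0.128, 0.992, 0.957], [0.0, 0.0, 0.0, 1.0]]
side {'fx': 463.07361472802995, 'fy': 463.07361472802995, 'cx': 255.6198648365144, 'cy': 190.04624830903927} [[-0.981, 0.102, -0.164, 0.396], [-0.192, -0.403, 0.895, 0.938], [0.025, 0.91, 0.415, 0.448], [0.0, 0.0, 0.0, 1.0]]
['pixels', 'range_z', 'fx', 'fy', 'cx', 'cy', 'camera_from_world']
{'time_s': 0.1, 'joints': array([ 1.06746897e+00,  4.94150304e-01,  1.34606206e+00, -4.13417710e-05,
        1.30246837e+00, -9.54935284e-02]), 'qvel': array([ 0.00082465, -0.00112206, -0.00028313,  0.00144838,  0.00088261,
       -0.00024922]), 'joint_torque': array([ 4.42286575e-03, -8.83595181e+01, -3.84571302e+01, -4.99403075e-05,
        5.12219631e-03, -9.17480816e-05]), 'tcp_pos': array([0.24775394, 0.57348335, 0.25274407]), 'tcp_rot': array([-6.36119093e-01, -3.07622773e+00,  1.65142469e-03]), 'wrist_force': array([-0.31454021, -0.07053202,  0.19577994]), 'wrist_torque': array([ 0.0122491 , -0.00888068, -0.00696196]), 'gripper_force': 0.0, 'grip_width': 0.9983813760446985}
```

View pics/top0.png

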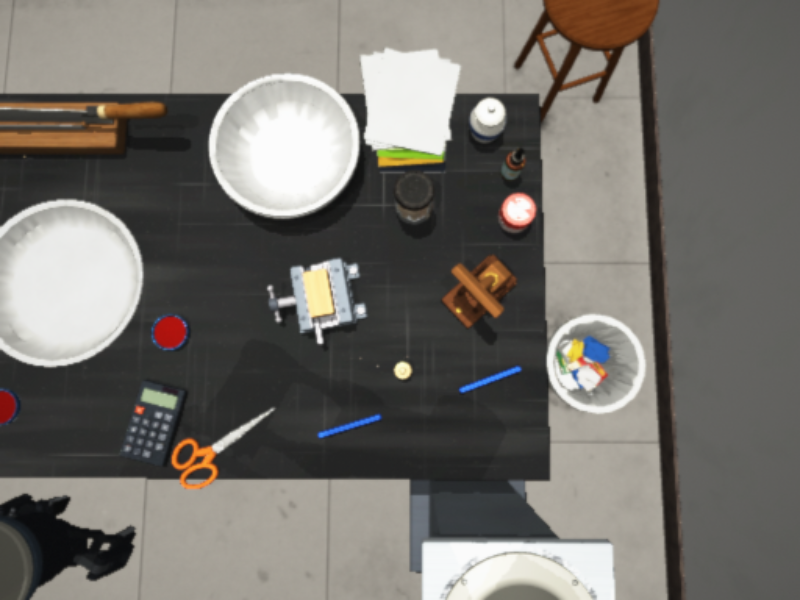

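View pics/side0.png

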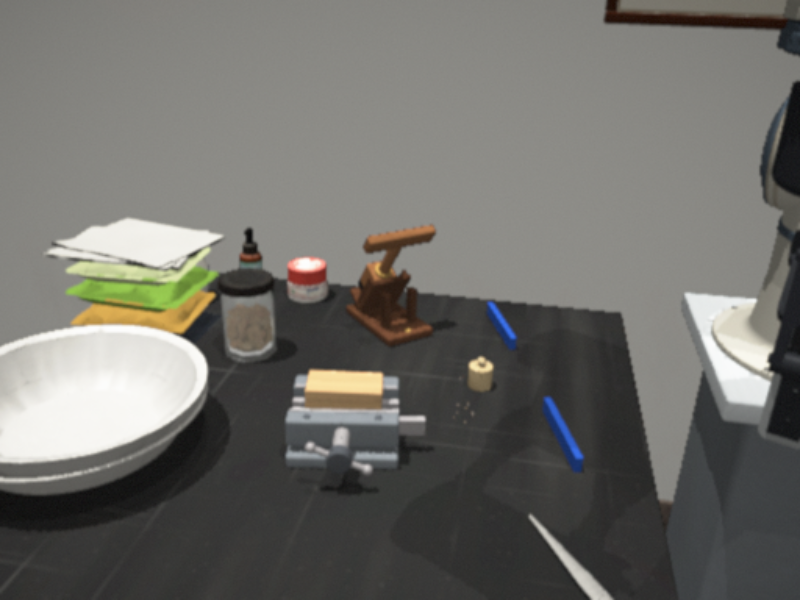

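The top view (800x600) shows the vise at (325,295), with the beech block at (319,292) and the steel parallel sticking out at (319,335). The tamper bar is at (478,290) on its rest, the weight at (402,370) and the jar at (414,198).
Things that could be mistaken for parallel_1: blue bars at (350,427) and (490,380), which are both blue and loose. The grey bar sticking out of the vise's near end on the screw side at (319,335) matches the description, so I choose that one.

```bash
python3 - <<'E'
from h import *; import pickle
F=pickle.load(open("f0.pkl","rb"))
T=F["top"];W=cloud(T);S=cloud(F["side"])
for n,(u,v) in dict(block=(319,292),par=(319,335),bar=(478,290),wt=(402,370),jar=(414,192),vise=(340,297)).items():
    print(n,np.round(W[int(v*.64),int(u*.64)],4))
hsv=cv2.cvtColor(T["pixels"],cv2.COLOR_RGB2HSV)
c=W[int(292*.64),int(319*.64)]
d=np.hypot(W[...,0]-c[0],W[...,1]-c[1])
m=(d<.07)&(W[...,2]>.058)&(W[...,2]<.085)&(hsv[...,1]>60)
p=W[m]
(cc,wh,a)=cv2.minAreaRect(p[:,:2].astype(np.float32)*1000);print("block rect",cc,wh,a,len(p))
A=np.c_[p[:,:2]-p[:,:2].mean(0),np.ones(len(p))];print("plane",np.linalg.lstsq(A,p[:,2],rcond=None)[0])
m=(d<.09)&(W[...,2]>.044)&(W[...,2]<.058)&(hsv[...,1]<60)
print("jaw rect",cv2.minAreaRect(W[m][:,:2].astype(np.float32)*1000),m.sum())
m=(d<.11)&(W[...,2]>.033)&(W[...,2]<.043)&(hsv[...,1]<60)
print("parlevel",cv2.minAreaRect(W[m][:,:2].astype(np.float32)*1000),m.sum())
print(np.round(W[m][np.argsort(W[m][:,0])][:25],3).tolist())
# tamper bar
c=W[int(290*.64),int(478*.64)]
d=np.hypot(W[...,0]-c[0],W[...,1]-c[1])
m=(d<.08)&(W[...,2]>.115)
print("bar",cv2.minAreaRect(W[m][:,:2].astype(np.float32)*1000),m.sum(),W[m].mean(0))
m=(d<.12)&(W[...,2]>.004)&(W[...,2]<.03)&(hsv[...,1]>60)
print("rest base",cv2.minAreaRect(W[m][:,:2].astype(np.float32)*1000),m.sum())
crop=T["pixels"][150:240,150:350,::-1]
cv2.imwrite("pics/crop1.png",cv2.resize(crop,(800,360),interpolation=cv2.INTER_CUBIC))
E
```

```text
block [0.5644 0.3307 0.0693]
par [0.4944 0.3342 0.038 ]
bar [0.5562 0.0797 0.1428]
wt [0.4371 0.1941 0.0338]
jar [0.7248 0.1764 0.1003]
vise [0.5566 0.2993 0.0516]
block rect (561.753662109375, 332.25164794921875) (75.8001708984375, 38.384639739990234) 10.768401145935059 449
plane [0.03149665 0.01694149 0.07046544]
jaw rect ((558.2269287109375, 353.1448669433594), (110.43287658691406, 133.37643432617188), 11.389204025268555) 793
parlevel ((552.981201171875, 331.7507019042969), (125.67644500732422, 139.46435546875), 47.86224365234375) 204
[[0.481, 0.331, 0.039], [0.481, 0.334, 0.039], [0.481, 0.336, 0.039], [0.484, 0.331, 0.04], [0.484, 0.336, 0.04], [0.484, 0.334, 0.037], [0.486, 0.331, 0.039], [0.486, 0.337, 0.038], [0.487, 0.334, 0.037], [0.489, 0.334, 0.04], [0.489, 0.331, 0.04], [0.489, 0.337, 0.036], [0.492, 0.334, 0.039], [0.492, 0.339, 0.038], [0.492, 0.337, 0.037], [0.492, 0.332, 0.036], [0.494, 0.336, 0.041], [0.494, 0.334, 0.038], [0.494, 0.34, 0.038], [0.495, 0.332, 0.035], [0.497, 0.334, 0.039], [0.497, 0.339, 0.039], [0.497, 0.337, 0.036], [0.5, 0.339, 0.039], [0.5, 0.334, 0.039]]
bar ((559.8751220703125, 74.62797546386719), (98.52006530761719, 33.01728057861328), 43.02125549316406) 370 [0.55559556 0.07871394 0.13954371]
rest base ((579.7030029296875, 66.93597412109375), (88.96000671386719, 119.74230194091797), 43.470314025878906) 480
```

View pics/crop1.png

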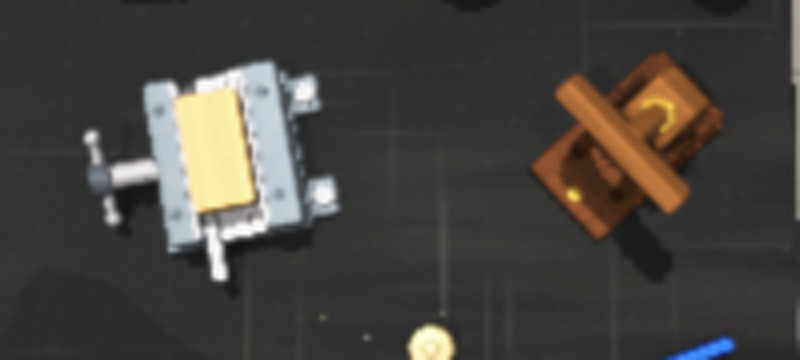

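The crop shows the grey steel parallel at (218,262) protruding from the vise on the screw side. It is not blue, so the choice holds. Next I push it in with closed fingers.

```bash
cat >> h.py <<'E'
YAW=0.195; C=np.array([.5618,.3323])
U=np.array([np.cos(YAW),np.sin(YAW)]); N=np.array([-U[1],U[0]])
def V(x,y,z): return np.r_[C+U*x+N*y,z]
def rv(Y,Z):
    Y=np.array(Y,float);Z=np.array(Z,float);Z/=np.linalg.norm(Z);Y-=Z*(Y@Z);Y/=np.linalg.norm(Y)
    return R.from_matrix(np.c_[np.cross(Y,Z),Y,Z]).as_rotvec()
DOWN=rv(np.r_[N,0],[0,0,-1])
E
python3 - <<'E'
from bench import *; from h import *
set_gripper(0.0,40)
movep(V(-.115,.0155,.12),DOWN)
move_straight(V(-.115,.0155,.048))
print(read_state()["wrist_force"])
hit=move_straight(V(-.050,.0155,.048),max_speed=.035,threshold=12)
s=read_state(); print(hit,s["tcp_pos"],(s["tcp_pos"][:2]-C)@U,(s["tcp_pos"][:2]-C)@N,s["wrist_force"],s["time_s"])
move_straight(V(-.10,.0155,.048)); move_straight(V(-.12,.0155,.16),max_speed=.25)
f=grab_frame("top");w=grab_frame("wrist")
cv2.imwrite("pics/a.png",np.hstack([cv2.resize(f["pixels"][150:240,150:270],(400,300)),cv2.resize(w["pixels"],(400,300))])[...,::-1])
W=cloud(w);p=W[np.isfinite(W).all(-1)]
q=np.c_[(p[:,:2]-C)@U,(p[:,:2]-C)@N,p[:,2]]
m=(q[:,2]>.03)&(q[:,2]<.043)&(q[:,0]<-.03)&(q[:,0]>-.1)
for y0 in(-.0155,0,.0155):
    mm=m&(abs(q[:,1]-y0)<.004); print(y0,np.percentile(q[mm,0],[0,2,10,50]) if mm.sum() else None,mm.sum())
print(read_state()["time_s"])
E
```

```text
[0.35460689 0.00424759 0.50702763]
True [0.49473326 0.33463176 0.04742801] -0.06534385524613738 0.015282858338075137 [-1.44039261 -0.35937408 -0.00246862] 4.1167
-0.0155 [-0.05589863 -0.05536272 -0.05490061 -0.04644827] 162
0 None 0
0.0155 None 0
5.2083
```

View pics/a.png

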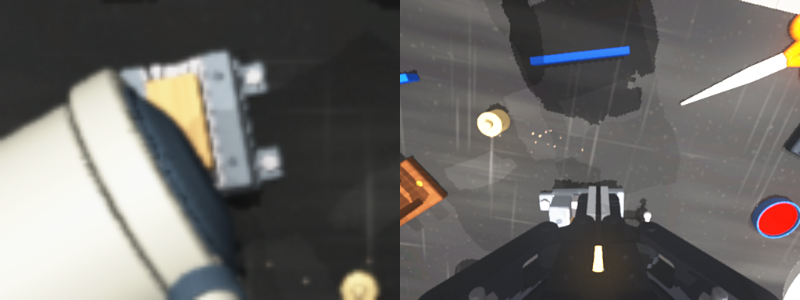

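The fingers stopped rigidly at u = -65.3 mm, so the parallel should be flush; the wrist view shows no overhang. Now I refine the bar's pose and plan the grasp.

```bash
cat >> h.py <<'E'
LEAN=.61
def barfit(P,c0,psi):
    P=P.reshape(-1,3);P=P[np.isfinite(P).all(1)]
    P=P[(np.hypot(*(P[:,:2]-c0[:2]).T)<.065)&(P[:,2]>.122)&(P[:,2]<.17)]
    for _ in range(3):
        ex=np.array([np.cos(psi),np.sin(psi),0]);ey=np.array([-ex[1],ex[0],0]);ez=np.array([0,0,1.])
        z=np.cos(LEAN)*ez-np.sin(LEAN)*ex;x=np.cos(LEAN)*ex+np.sin(LEAN)*ez
        q=(P-c0)@np.c_[x,ey,z]
        top=q[(q[:,2]>np.percentile(q[:,2],97)-.006)]
        psi+=-np.polyfit(q[:,1],q[:,0],1)[0]/np.cos(LEAN)*0+(-np.polyfit(top[:,1],top[:,0],1)[0]/np.cos(LEAN))
    e=lambda k:np.percentile(q[:,k],[1,99])
    ym=e(1).mean()
    print("n",len(q),"psi",psi,"ranges",e(0),e(1),e(2))
    zc=e(2)[1]-.012; xc=e(0)[1]-.007
    return c0+x*xc+ey*ym+z*zc,psi,x,ey,z
E
python3 - <<'E'
from bench import *; from h import *; import pickle
F=pickle.load(open("f0.pkl","rb"))
c0=np.array([.560,.0745,.132])
a=barfit(cloud(F["top"]),c0,-.817);print("top",a[0],a[1])
b=barfit(cloud(F["side"]),c0,-.817);print("side",b[0],b[1])
c,psi,x,y,z=a
for s in(1,-1):
    o=rv(s*x,-z); print(s,ik(c+z*.11,o),ik(c+z*.009,o), ik(V(.02,0,.22),rv(s*np.r_[N,0],[0,0,-1])),ik(V(.02,0,.22),rv(s*np.r_[U,0],[0,0,-1])))
E
```

```text
n 360 psi -0.8358533093893473 ranges [-0.01001572  0.00411632] [-0.04904536  0.04796699] [-0.00814846  0.01826305]
top [0.55561017 0.07855468 0.13548153] -0.8358533093893473
n 463 psi -0.8219584342515253 ranges [-0.01364138  0.00100631] [-0.04666199  0.05093058] [-0.00422139  0.01685081]
side [0.55632693 0.08158691 0.13254236] -0.8219584342515253
1 [ 0.45470617  0.39530963  1.81888087 -0.77618756  0.90411029  1.77899623] [ 0.33917914  0.54997365  1.86562357 -0.94869302  0.70825005  1.91375812] [ 4.35374465e-01  5.89806440e-01  1.26018887e+00 -4.44089210e-16
  1.29159734e+00 -1.33042186e+00] [0.43537446 0.58980644 1.26018887 0.         1.29159734 0.24037446]
-1 [ 0.45470617  0.39530963  1.81888087 -0.77618756  0.90411029 -1.36259643] [ 0.33917914  0.54997365  1.86562357 -0.94869302  0.70825005 -1.22783454] [0.43537446 0.58980644 1.26018887 0.         1.29159734 1.81117079] [ 0.43537446  0.58980644  1.26018887  0.          1.29159734 -2.90121819]
```

```bash
python3 - <<'E'
from bench import *; from h import *
c0=np.array([.556,.080,.1335]);psi=-.829
ex=np.array([np.cos(psi),np.sin(psi),0]);z=np.cos(LEAN)*np.array([0,0,1.])-np.sin(LEAN)*ex;x=np.cos(LEAN)*ex+np.sin(LEAN)*np.array([0,0,1.])
movep(c0+z*.14,rv(-x,-z))
set_gripper(.75,60)
w=grab_frame("wrist");W=cloud(w);print(barfit(W,c0,psi)[:2],read_state()["time_s"])
f=grab_frame("side");d=barfit(cloud(f),c0,psi);print(d[:2])
img=w["pixels"].copy()
for t in(-.05,0,.05):
    ey=np.array([-ex[1],ex[0],0]);u,v=proj(w,c0+ey*t+z*.012);cv2.circle(img,(int(u),int(v)),4,(0,255,0),1)
cv2.imwrite("pics/b.png",cv2.resize(img[...,::-1],(640,480)))
E
```

```text
n 1541 psi -0.8269547369121137 ranges [-0.00760024  0.00632358] [-0.05089633  0.0460861 ] [-0.00455531  0.01012425]
(array([0.55458233, 0.0779887 , 0.13157505]), np.float64(-0.8269547369121137)) 6.75
n 463 psi -0.8256373587186642 ranges [-0.00883301  0.0051087 ] [-0.04747782  0.05037541] [-0.00838172  0.0120762 ]
(array([0.55598407, 0.08215386, 0.13247899]), np.float64(-0.8256373587186642))
```

View pics/b.png

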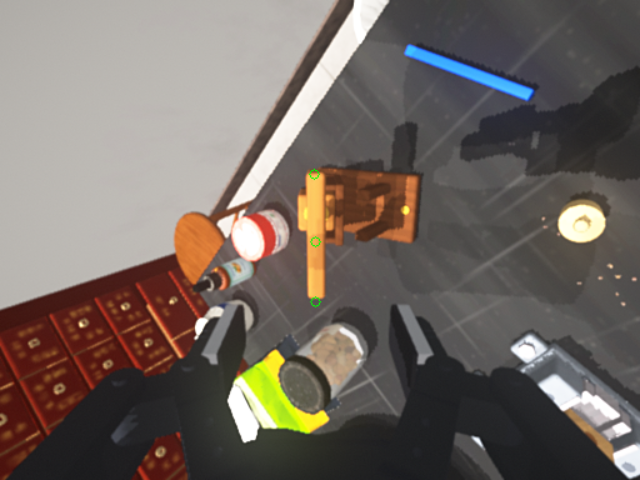

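The picture shows the bar at (315,237), with my predicted points on its middle and both ends; no finger is in the way. Now I grasp and lift.

```bash
cat >> h.py <<'E'
BC=np.array([.5555,.0800,.1325]);PSI=-.827
EX=np.array([np.cos(PSI),np.sin(PSI),0]);EZ=np.array([0,0,1.])
TZ=np.cos(LEAN)*EZ-np.sin(LEAN)*EX;TX=np.cos(LEAN)*EX+np.sin(LEAN)*EZ
GR=rv(-TX,-TZ)
E
python3 - <<'E'
from bench import *; from h import *
hit=move_straight(BC+TZ*.009,frame=GR,max_speed=.1,threshold=8)
print("hit",hit,read_state()["tcp_pos"],BC+TZ*.009)
if not hit:
    set_gripper(0.0,100); s=read_state(); print(s["grip_width"],s["gripper_force"],s["wrist_force"],s["tcp_pos"])
    move_straight(BC+TZ*.109+TX*.012,max_speed=.1)
    wait(.3);s=read_state(); print(s["grip_width"],s["wrist_force"],s["wrist_torque"],s["time_s"])
    w=grab_frame("side");cv2.imwrite("pics/c.png",cv2.resize(w["pixels"][80:340,120:420,::-1],(600,520)))
E
```

```text
hit False [0.55206803 0.08406185 0.14033844] [0.55200907 0.08379418 0.13987683]
0.1405462035443012 98.01046013832092 [ 0.64541362 -2.05491246  3.6540156 ] [0.5522822  0.08370334 0.14016165]
0.13995679046616313 [ 0.17931755 -0.26525335 -1.89108358] [0.46727252 0.39480554 0.02536664] 10.2417
```

View pics/c.png

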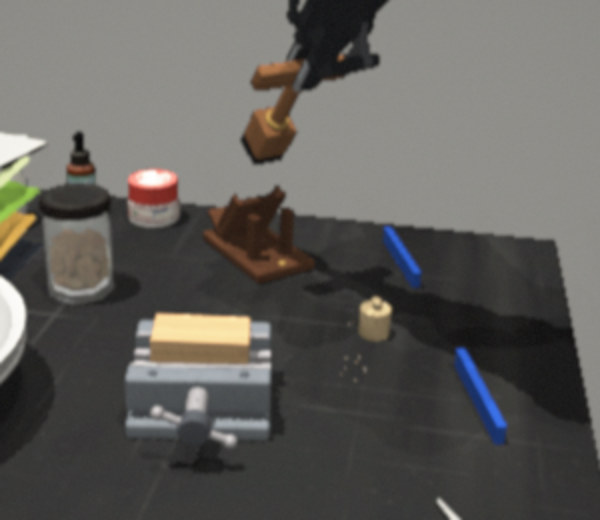

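The tamper is held cleanly, its head clear at (268,135) in the crop, and the vise's near end shows no overhang. Now I tap, starting at the higher far end.

```bash
cat >> h.py <<'E'
SL=.131
def tap(B,x,top,force,hold=.4):
    B.move_straight(V(x,0,top+SL),max_speed=.1); B.wait(.15)
    f0=B.read_state()["wrist_force"][2]
    hit=B.move_straight(V(x,0,.054+SL),max_speed=.014,threshold=force)
    s=B.read_state(); B.wait(hold); s2=B.read_state()
    print(f"x {x} hit {hit} sole {s['tcp_pos'][2]-SL:.4f} F {s['wrist_force'][2]-f0:.1f}->{s2['wrist_force'][2]-f0:.1f} t {s2['time_s']:.1f}")
    B.move_straight(V(x,0,top+SL),max_speed=.08)
E
python3 - <<'E'
import bench as B; from h import *
f=B.grab_frame("top");W=cloud(f);q=W.reshape(-1,3);q=q[np.isfinite(q).all(1)]
q=np.c_[(q[:,:2]-C)@U,(q[:,:2]-C)@N,q[:,2]]
for y in(-.0155,.0155):
    m=(abs(q[:,1]-y)<.004)&(q[:,2]>.025)&(q[:,2]<.048)&(q[:,0]<-.04)&(q[:,0]>-.1);print(y,np.sort(q[m,0])[:6])
VD=rv(np.r_[N,0],[0,0,-1])
B.movep(V(.02,0,.25),VD)
tap(B,.02,.079,12)
tap(B,-.02,.079,12)
tap(B,.02,.074,18)
E
```

```text
-0.0155 []
0.0155 []
x 0.02 hit True sole 0.0625 F 12.7->11.7 t 13.5
x -0.02 hit True sole 0.0621 F 12.3->12.0 t 16.2
x 0.02 hit True sole 0.0607 F 16.0->14.4 t 18.6
```

```bash
python3 - <<'E'
import bench as B; from h import *
tap(B,-.02,.072,22)
tap(B,.02,.072,22)
tap(B,-.02,.070,22)
tap(B,.02,.070,22)
B.move_straight(V(.0,-.12,.25),max_speed=.25)
for n in("side","top"):
    f=B.grab_frame(n);W=cloud(f);hsv=cv2.cvtColor(f["pixels"],cv2.COLOR_RGB2HSV)
    q=np.c_[(W[...,:2].reshape(-1,2)-C)@U,(W[...,:2].reshape(-1,2)-C)@N,W[...,2].ravel()]
    m=(abs(q[:,0])<.034)&(abs(q[:,1])<.016)&(q[:,2]>.055)&(q[:,2]<.085)&(hsv[...,1].ravel()>60)
    if m.sum()>20: print(n,m.sum(),"z(u)",np.polyfit(q[m,0],q[m,2],1))
    m=(abs(abs(q[:,1])-.03)<.007)&(q[:,2]>.044)&(q[:,2]<.056)&(abs(q[:,0])<.05);print("jaw top",np.median(q[m,2]))
    if n=="side": cv2.imwrite("pics/d.png",cv2.resize(f["pixels"][200:310,160:300,::-1],(700,550),interpolation=cv2.INTER_CUBIC))
E
```

```text
x -0.02 hit True sole 0.0594 F 20.1->18.8 t 21.0
x 0.02 hit True sole 0.0593 F 18.4->17.6 t 23.4
x -0.02 hit True sole 0.0594 F 20.8->18.8 t 25.6
x 0.02 hit True sole 0.0593 F 19.7->18.6 t 27.9
side 456 z(u) [-0.00112507  0.06198625]
jaw top 0.04951646033102297
top 49 z(u) [0.01069182 0.06310437]
jaw top 0.05056762248153296
```

View pics/d.png

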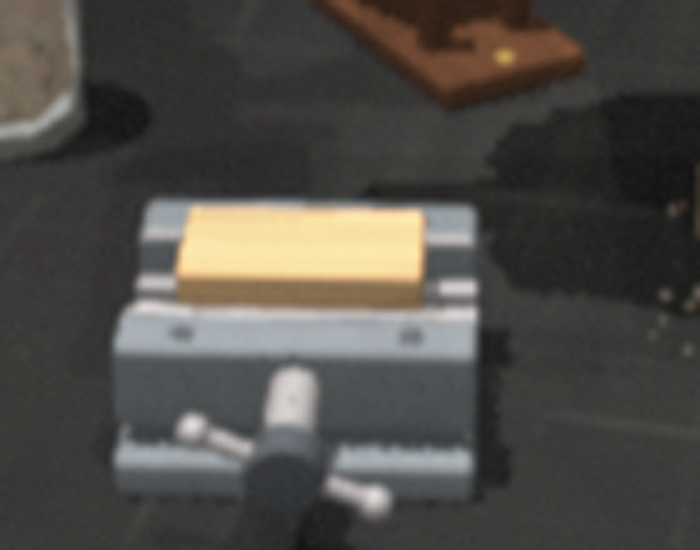

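The block is level with its top at about 62–63 mm, and both parallels end flush with the vise in the crop (their right ends at (470,290) and (470,240)). Now I put the tamper back.

```bash
python3 - <<'E'
from bench import *; from h import *
movep(BC+TZ*.109+TX*.012,GR)
print(move_straight(BC+TZ*.025+TX*.004,frame=GR,max_speed=.08,threshold=8))
wait(.2);f0=read_state()["wrist_force"]
h=move_straight(BC+TZ*.006+TX*.0003,max_speed=.02,threshold=6)
s=read_state();d=s["tcp_pos"]-BC
print(h,"z",d@TZ,"x",d@TX,s["wrist_force"]-f0,s["time_s"])
f=grab_frame("side");cv2.imwrite("pics/e.png",cv2.resize(f["pixels"][120:240,200:320,::-1],(500,500)))
E
```

```text
False
True z 0.007635659385458463 x 0.0007166589211254287 [-1.5791429   1.76013644  7.68212453] 31.975
```

View pics/e.png

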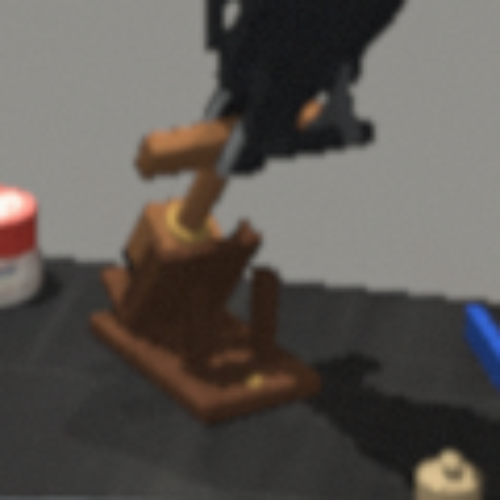

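The tamper's head sits between the cheeks at (185,270), with its toe on the ledge at the same depth as before. I release it and back off along the shaft.

```bash
python3 - <<'E'
from bench import *; from h import *
p=read_state()["tcp_pos"]
set_gripper(.35); wait(.2)
set_gripper(.75)
move_straight(p+TZ*.03,max_speed=.04); move_straight(p+TZ*.15,max_speed=.15); wait(.5)
for n in("wrist","side","top"):
    f=grab_frame(n);W=cloud(f);b=barfit(W,BC,PSI)[:2];print(n,b,"d",np.linalg.norm(b[0]-BC))
    q=np.c_[(W[...,:2].reshape(-1,2)-C)@U,(W[...,:2].reshape(-1,2)-C)@N,W[...,2].ravel()]
    hs=cv2.cvtColor(f["pixels"],cv2.COLOR_RGB2HSV)[...,1].ravel()
    m=(abs(q[:,0])<.034)&(abs(q[:,1])<.016)&(q[:,2]>.055)&(q[:,2]<.085)&(hs>60)
    if m.sum()>20: print("block",m.sum(),np.polyfit(q[m,0],q[m,2],1))
    if n=="top":
        for y in(-.0155,.0155):
            m=(abs(q[:,1]-y)<.005)&(q[:,2]>.025)&(q[:,2]<.048)&(abs(q[:,0])<.1);print("par",y,np.round(np.sort(q[m,0])[[0,1,-2,-1]],4) if m.sum()>3 else None)
        cv2.imwrite("pics/f.png",cv2.resize(f["pixels"][130:260,150:350,::-1],(800,520),interpolation=cv2.INTER_CUBIC))
print(read_state()["time_s"])
E
```

```text
n 1348 psi -0.8242504316257427 ranges [-0.00741892  0.00602372] [-0.0507816  0.0460536] [-0.0030239   0.01088278]
wrist (array([0.55365595, 0.07851217, 0.131025  ]), np.float64(-0.8242504316257427)) d 0.002791019456191588
n 453 psi -0.8242515098828143 ranges [-0.00893247  0.00511373] [-0.04697738  0.05019664] [-0.00779158  0.01224488]
side (array([0.55553632, 0.08233096, 0.13162013]), np.float64(-0.8242515098828143)) d 0.002491761432863838
block 454 [-0.00091347  0.06193136]
n 367 psi -0.8260055102960343 ranges [-0.00566575  0.00891224] [-0.04936685  0.04859316] [-0.01368599  0.01345547]
top (array([0.55571281, 0.07919845, 0.13478844]), np.float64(-0.8260055102960343)) d 0.002434075108961768
block 318 [0.00157785 0.0632469 ]
par -0.0155 [-0.0544 -0.0543  0.0545  0.0557]
par 0.0155 [-0.054  -0.0537  0.0553  0.0556]
35.4667
```

View pics/f.png

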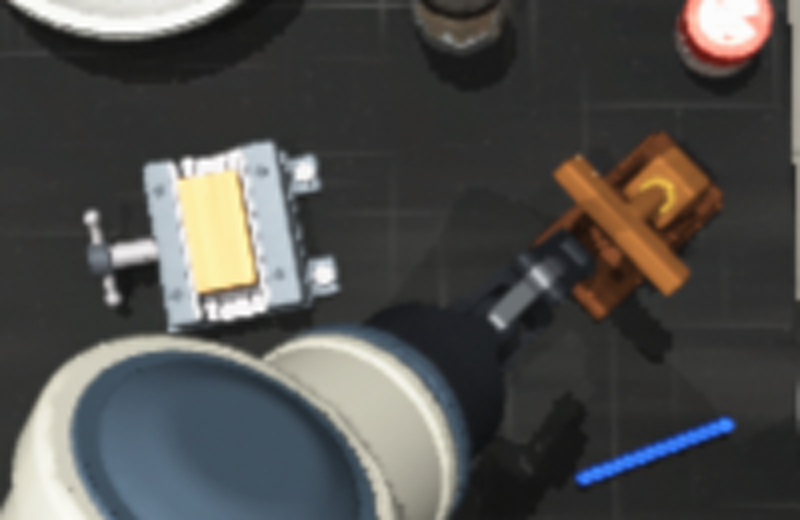

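The picture shows the tamper back on its rest at (640,225), the block level in the vise at (217,232), both parallels flush, and the arm clear of everything.

```bash
python3 -c "
from bench import *
print(job_done())"
```

```text
the job is handed in; nothing more can be done
None
```

I handed the job in at about 35 s of robot time, verdict not shown: parallels within about 1 mm of flush, block level with its top at 62–63 mm, tamper back on its rest within about 3 mm, and only the tamper was used on the block (force on each parallel not measurable; weight and jar not re-measured at the end).

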